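# Pop the power unit's lid and reset its breaker

## Task

The breaker in the grey bench power unit has tripped. With closed fingertips press the ridged part of the unit's lid once to release its push-push latch, take the hand away and let the lid swing up by itself, see that it stays fully open, then push the white breaker button inside right in. Grip or lift nothing, do not force anything or swing the lid back down, and leave the power unit and the things around it where they are.

Things in the scene. Friction and masses are not known exactly. Their poses are not given: they have to be found in the camera images.
- unit: Bench power unit: loose grey box, about 1.8 kg, 160 (x) x 170 (y) x 60 mm high. Origin: centre of its underside; its -x face is the front (two black sockets). In its top a well, x -66 to +38 mm, 128 mm wide in y, floor at 30 mm, rim at 60 mm, shut flush by a grey lid. Inside: the breaker at the +y side, two glass fuses up to 41 mm high at the -y side.
- lid_plate (a joint): Lid angle (rad): 0 shut and flush (rests near 0.01), positive opens, 2.0 fully open, negative pressed in, firm stop at -0.10. Push-push latch: press in to -0.08 or the stop (about 7 mm and 3 to 5 N at the ridges), let go, and a damped spring swings it to 2.0 in about 2 s, where it stays. Pressed right down again it latches shut.
- lid_press (a point): Where to press: middle of the patch of four 1 mm ridges on the lid's upper face, on the unit's centre line, 70 mm in front of the hinge and 32 mm behind the inner edge of the front rim. With the lid shut it is 61 mm above the unit's underside. Moves with the lid.
- lid_hinge (a point): Middle of the lid's hinge line, which runs along the unit's y at the rear of the well, 36 mm behind (+x) the unit's origin, 57.5 mm above its underside. The lid is a plate of 99 (from hinge to front edge) x 124 x 4 mm; fully open it leans back past upright, standing about 90 mm above the rim.
- breaker_top (a point): Centre of the flat top of the white round breaker button, 20 mm across, in a black collar 32 mm across. Unpressed it is 45 mm above the unit's underside (15 mm below the rim, 9 mm above the collar), 30 mm before (-x) and 30 mm to the +y side of the unit's origin. Moves straight down with the button.
- breaker (a joint): Travel of the breaker button (m): 0 tripped and proud, 0.008 right in against its stop. It takes about 2.5 to 3 N to move and stays where it is left.
- pot: Round screw-top parts pot, blue cap, 43 mm across, 31 mm high, beside the unit; origin: centre of underside. To be left alone.
- marker: Marker pen, 135 mm long, 17 mm thick, lying in front of the unit; origin: under its middle. To be left alone.
- clip: Small spring peg, 58 x 11 x 12 mm, lying by the unit's -y side; origin: under its middle. To be left alone.
- eraser: Block eraser, 43 x 18 x 12 mm, in front of the unit; origin: under its middle. To be left alone.
- plate: Square dark engraving practice piece, 46 x 46 x 9 mm, by the unit's +y side; origin: under its middle. To be left alone.

How it is judged:
On the way, in this order (a step that is already met when the one before it is completed fails the run):
1. the lid is pressed in below flush, far enough to trip its latch (value of joint lid_plate below -0.06 rad), for 0.02 s.
2. the lid has swung fully open and stays there with the hand off the unit (value of joint lid_plate above 1.85 rad and contact force between each of the arm, the fingers and unit below 0.1 N and value of joint breaker below 0.002 m), for 0.5 s.
3. the breaker button is pushed right in (value of joint breaker above 0.0055 m), for 0.05 s.
At the end, for the whole second after the job is handed in: The lid stands fully open (over 1.85 of 2.0 rad), the breaker button is in (over 5.5 of 8 mm), and the unit and the five things around it are at rest on the bench within 30 mm of where they stood, the unit level (value of joint lid_plate above 1.85 rad and value of joint breaker above 0.0055 m and linear speed of unit below 0.02 m/s and distance of each of unit, pot, marker, clip, eraser, plate from where it was at the start of the episode below 0.03 m and angle between unit's own z axis and vertical below 0.05 rad); the robot touches nothing.
It fails at once if the lid is swung back down after it has popped (value of joint lid_plate between 0.15 and 1.7 rad and velocity of joint lid_plate below -0.25 rad/s).
It fails at once if the lid or the unit is pressed with more than 60 N (contact force between any of the fingers, the arm and unit above 60 N).
It fails at once if the power unit is lifted, tipped or shoved more than 30 mm (distance of unit from where it was at the start of the episode above 0.03 m or height (world z) of unit above 0.012 m or angle between unit's own z axis and vertical above 0.12 rad).
It fails at once if a thing beside the unit is lifted or moved more than 30 mm (distance of any of pot, marker, clip, eraser, plate from where it was at the start of the episode above 0.03 m).
It also fails if it takes over 35 s, if anything falls off the work surface, if the arm or the gripper's body presses on something with over 40 N, if the wrist force passes 120 N, or if a joint passes its speed limit or range.

## Robot

A 6-joint arm with a two-finger parallel gripper is mounted at the origin on the work surface; the furniture and walls round the work are solid. World frame = base frame: x ahead of the robot, y to its left, z up, the work surface at z = 0. Lengths are in m, angles in rad, forces in N, time in s.
With the tool pointing down it reaches from about 0.375 to 0.9 m from the base axis. Payload 3.1 kg.
Tool frame: the origin (TCP) lies at the very end of the fingers, on their centre line; the grasp point (between the pads) lies 19 mm behind it; z points along the fingers, y is the line along which they close (so a half turn about z gives the same grasp; the last joint's range is limited). The gripper opens to 85 mm and grips with 20 to 120 N. Pads are 22 mm wide; open, the fingers measure 114 mm over their backs; the gripper's body (76 mm by 85 mm) begins 54 mm behind the grasp point. The pads swing forward as they close: fully open they stand 13 mm farther back than shut.
Start: joints at [1.018, 0.527, 1.433, -0, 1.181, -0.178], TCP at [0.229, 0.582, 0.231] pointing down, gripper open.
Joint ranges: [-3.08, 3.08], [-0.75, 2.2], [0.22, 2.44], [-1.43, 4.57], [0, 2.65], [-2.85, 2.85]. Speed limits (rad/s): [2.79, 2.79, 3.14, 3.14, 3.14, 3.14].

## Interface

Orientations are given as a rotation vector (axis times angle).
In Python, from bench import sensors, snapshot, job, spotter gives the robot as it stands. The module is installed in compiled form; this text tells all that it offers.
- The arm moves only by the tool drive_tool, never from a script. Its argument "rows" is a list of rows, each a list of 2 entries, a list of its own where there are three numbers: the shift along the tool's x, y, z in m, then the turn about the tool's z in rad. A call has 1 to 8 rows; each row is the pose to reach, as a shift and turn from the pose commanded when the call began, along the tool's axes at that moment; what a row does not reach only later rows make up. A row lasts 1/10 s, in which the tool goes at most 50 mm and 8.59 degrees, less where a joint would pass 70% of its speed; a pose out of reach is approached as far as the arm can. A call with a gripper value outside its range is refused whole. "fingers" is the finger opening in m, from 0 to 0.0854, set as the call begins (left out, the last holds). The fingers move at their own pace and stop on an object; "squeeze" is the grip in N (left out, the last holds). Time passes only in rows, so rows that repeat a pose let the fingers close. It gives the time, the measured TCP pose, the force, the opening and the grip force at its end, in the units of the state.
- sensors.sense(): the state, without advancing time (a new reading comes with each control period).
- snapshot(name): name is "side" or "top" or "wrist"; returns a dict with "frame" (480x640x3 uint8, red, green, blue), "fx", "fy", "cx", "cy" (pixels), "xyz" and "attitude" of the camera in the world. Camera axes: x right, y down, z forward; pixel columns grow to the right and rows downward; lengths in m; the calibration is good to about 2 mm. A picture is of the moment at which its call begins. There is no depth.
- job.finish_job(): hands the job in; it is judged then, once.
Trained networks look in the newest picture that a camera, given by its name, has taken for a name from the list of things; names that differ only in an ending like _2 or _b are one class to them, and where a whole thing is asked for, a point or a joint stands for the part that bears it (a point fixed in the world has none). Each returns a list of dicts, best first, with "conf" (0 to 1); they miss things now and then, are a little off and sometimes report something else, mostly with a low value. They report only what shows in the picture. A call takes as long as a camera call.
- spotter.masks_of(camera, label): "pixels" (480x640 bool, what is visible of it) and "rect" ([left, top, width, height] in pixels, round what is visible of it).
The state is a dict: "time": time; "joint_pos": joint angles; "joint_vel": joint speeds; "joint_torque": joint torques, N m; "tool_pos": TCP position; "orientation": TCP orientation; "ft_force": force on the tool from outside, world axes, zero at the start; "torque": the same for the moment, N m; "width": opening from 0.0 (shut) to 1.0 (fully open); "gripper_force": force on a finger pad.
Only numpy, scipy, OpenCV 4.12 (cv2) and the standard library are available. Lean on these libraries where they do the work, as an engineer would, in place of code of your own. Each camera call takes 0.05 s, during which the arm holds its last target. There are 200 camera calls.

## Working session

There is one attempt and no reset: what is moved stays moved. The work goes in short steps, Python scripts to look and compute and a tool call to move; the robot and the scene stay as the last step left them, time stands still between calls to the robot, and variables do not carry over. Pictures are saved under pics/ and viewed, at most 10 in all, crops included, and the job is handed in when it is done.

Besides the shell and the picture viewer there is one more tool, called as name(argument=value, ...), one argument or row to a line, values as JSON. drive_tool: Moves the arm, as the interface text tells. Its arguments: {"type":"object","properties":{"rows":{"type":"array"},"fingers":{"type":"number"},"squeeze":{"type":"number"}},"required":["rows"]}

```bash
mkdir -p pics
cat > h.py <<'E'
import numpy as np, cv2
from scipy.spatial.transform import Rotation as R
from bench import sensors, snapshot, job, spotter
def cam(s):
    a=np.array(s["attitude"],float)
    M=a if a.shape==(3,3) else (R.from_rotvec(a) if a.size==3 else R.from_quat(a)).as_matrix()
    return M,np.array(s["xyz"])
def ray(s,u,v,z):
    M,p=cam(s); d=M@np.array([(u-s["cx"])/s["fx"],(v-s["cy"])/s["fy"],1]); return p+d*(z-p[2])/d[2]
def proj(s,P):
    M,p=cam(s); q=(np.atleast_2d(P)-p)@M; return np.c_[q[:,0]/q[:,2]*s["fx"]+s["cx"],q[:,1]/q[:,2]*s["fy"]+s["cy"]]
def save(s,n): cv2.imwrite(f"pics/{n}.png",cv2.cvtColor(s["frame"],cv2.COLOR_RGB2BGR))
E
python3 - <<'E'
from h import *
st=sensors.sense(); print(st["time"],st["tool_pos"],st["orientation"])
s=snapshot("top"); save(s,"top1"); print(s["xyz"],s["attitude"],s["fx"])
for n,z in [("unit",.06),("lid_plate",.06),("lid_press",.06),("pot",.031),("marker",.01),("clip",.01),("eraser",.012),("plate",.009)]:
    for d in spotter.masks_of("top",n)[:2]:
        m=d["pixels"].astype(np.uint8); (c,sz,a)=cv2.minAreaRect(cv2.findNonZero(m))
        print(n,round(d["conf"],2),d["rect"],"c",np.round(c),np.round(sz),round(a,1),"w",ray(s,*c,z).round(4),[ray(s,*b,z)[:2].round(3).tolist() for b in cv2.boxPoints((c,sz,a))] if n in("unit","lid_plate") else "")
s=snapshot("side"); save(s,"side1")
E
```

```text
0.0 [0.22837856 0.58099544 0.23030093] [-0.58519293 -3.08575599  0.00327   ]
[0.36488412 0.09437458 0.91325366] [-2.15362722  2.19241221 -0.15959256] 530.296822551622
unit 0.81 [291.9, 159.1, 111.3, 111.3] c [347. 216.] [104.  99.] 7.0 w [0.5091 0.0061 0.06  ] [[0.44, 0.101], [0.603, 0.079], [0.58, -0.092], [0.417, -0.065]]
unit 0.39 [292.5, 287.8, 80.6, 18.4] c [332. 296.] [10. 80.] 83.0 w [0.3801 0.0326 0.06  ] [[0.381, 0.097], [0.395, -0.031], [0.379, -0.032], [0.366, 0.095]]
lid_plate 0.73 [305.5, 186.1, 81.5, 69.0] c [346. 222.] [77. 63.] 7.1 w [0.4999 0.0071 0.06  ] [[0.458, 0.076], [0.56, 0.062], [0.543, -0.063], [0.44, -0.047]]
lid_plate 0.56 [256.4, 275.1, 24.7, 10.6] c [270. 281.] [25. 11.] 5.7 w [0.4053 0.133  0.06  ] [[0.399, 0.154], [0.417, 0.152], [0.412, 0.112], [0.394, 0.114]]
lid_press 0.76 [305.1, 186.9, 82.4, 72.5] c [346. 221.] [76. 62.] 6.7 w [0.5003 0.0071 0.06  ] 
lid_press 0.43 [250.4, 223.1, 30.0, 29.5] c [262. 234.] [27. 27.] 84.3 w [0.4811 0.1448 0.06  ] 
pot 0.56 [262.4, 163.0, 25.9, 25.8] c [276. 175.] [27. 23.] 63.4 w [0.5867 0.1208 0.031 ] 
marker 0.7 [307.6, 187.2, 80.7, 70.8] c [346. 221.] [76. 62.] 7.1 w [0.5084 0.0029 0.01  ] 
marker 0.63 [293.0, 287.4, 77.5, 15.8] c [332. 296.] [ 8. 78.] 81.9 w [0.3808 0.0304 0.01  ] 
clip 0.53 [400.2, 214.6, 26.2, 14.0] c [412. 222.] [29.  6.] 17.7 w [ 0.506  -0.1128  0.01  ] 
eraser 0.64 [258.6, 274.3, 26.0, 14.0] c [271. 281.] [24. 11.] 9.5 w [0.4071 0.1331 0.012 ] 
plate 0.85 [249.1, 222.1, 30.1, 27.3] c [262. 235.] [27. 27.] 85.9 w [0.4872 0.1476 0.009 ]
```

View pics/top1.png

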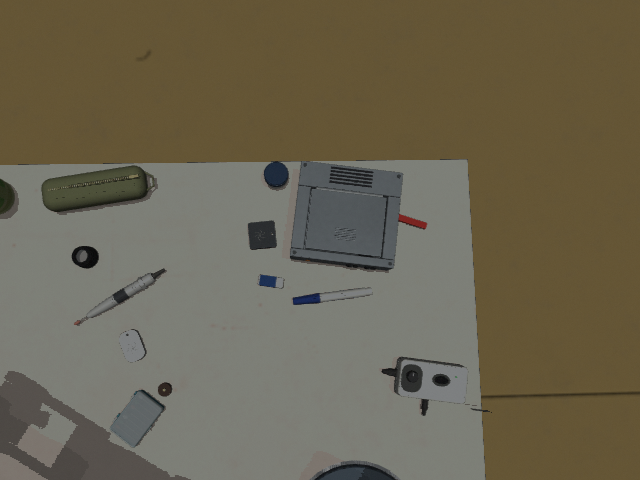

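View pics/side1.png

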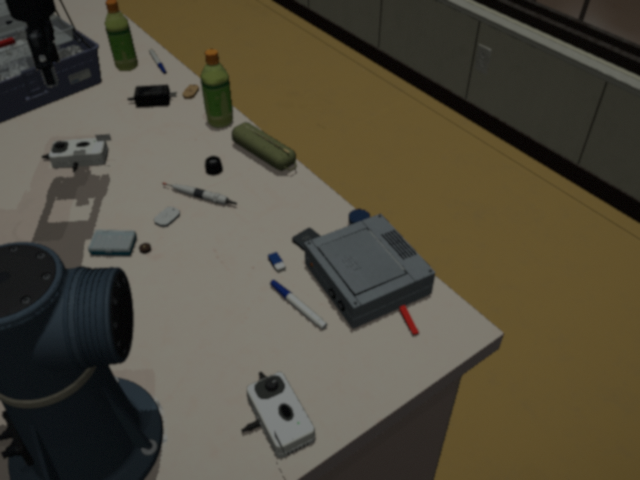

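The top view shows the grey unit centred near (347,216), with its front towards the bottom of the picture. The ridges are near (345,234). The pot is at (276,175), the plate at (262,235), the eraser at (271,281), the marker at (332,296) and the red peg at (412,222). The side view agrees and the lid is shut.

```bash
cat >> h.py <<'E'
def to_tool(P):
    st=sensors.sense(); return R.from_rotvec(st["orientation"]).inv().apply(np.array(P)-st["tool_pos"]).round(4)
def fit(s,zs=.06):
    d=[spotter.masks_of(NAME,"lid_plate")]
E
python3 - <<'E'
from h import *
st=sensors.sense(); print(R.from_rotvec(st["orientation"]).as_matrix().round(3))
s=snapshot("top"); print("ridges",ray(s,345,234,.061))
# corners of unit top
for u,v in [(303,162),(402,171),(393,268),(292,262)]: print(ray(s,u,v,.06).round(4))
print(to_tool([.46,.01,.20]))
E
```

```text
[[-0.931  0.366 -0.   ]
 [ 0.366  0.931 -0.   ]
 [ 0.    -0.    -1.   ]]
ridges [0.47936542 0.00977179 0.061     ]
[0.6005 0.0758 0.06  ]
[ 0.5832 -0.0878  0.06  ]
[ 0.4228 -0.0667  0.06  ]
[0.4353 0.0966 0.06  ]
[-0.4244 -0.4473  0.0313]
```

drive_tool(
  rows=[
    [[-0.033, -0.034, 0], 0],
    [[-0.066, -0.069, 0], 0],
    [[-0.1, -0.104, 0], 0],
    [[-0.133, -0.138, 0], 0],
    [[-0.166, -0.173, 0], 0],
    [[-0.2, -0.208, 0], 0],
    [[-0.233, -0.243, 0], 0],
    [[-0.266, -0.278, 0], 0],
  ],
  fingers=0,
)

```text
time: 1.35
tool_pos: [0.3751, 0.2239, 0.2317]
orientation: [0.585, 3.086, 0.001]
ft_force: [0.6, -0.3, -0.4]
width: 0.002
gripper_force: 0.0
```

drive_tool(
  rows=[
    [[-0.033, -0.034, 0], 0],
    [[-0.066, -0.069, 0.01], -0.1],
    [[-0.1, -0.104, 0.02], -0.2],
    [[-0.133, -0.138, 0.03], -0.25],
    [[-0.158, -0.169, 0.03], -0.25],
    [[-0.158, -0.169, 0.03], -0.25],
    [[-0.158, -0.169, 0.03], -0.25],
  ],
)

```text
time: 2.05
tool_pos: [0.4598, 0.0097, 0.2013]
orientation: [-0.2, -3.135, -0.001]
ft_force: [-1.1, 0.6, 0.1]
width: 0.003
gripper_force: 0.0
```

Run:
```python
from h import *
st=sensors.sense(); print({k:np.round(st[k],4) for k in("time","tool_pos","orientation","width","ft_force")})
print(R.from_rotvec(st["orientation"]).as_matrix().round(3))
s=snapshot("wrist"); save(s,"w1"); print(s["xyz"])
im=s["frame"].copy()
for n in("lid_plate","unit"):
  for d in spotter.masks_of("wrist",n)[:1]:
    c,sz,a=cv2.minAreaRect(cv2.findNonZero(d["pixels"].astype(np.uint8)))
    B=np.array([ray(s,*b,.06) for b in cv2.boxPoints((c,sz,a))]); print(n,d["conf"],d["rect"],c,sz,a,B[:,:2].round(4).tolist(),B.mean(0).round(4))
P=np.array([.479,.0097,.061]); print(proj(s,P),to_tool(P))
cv2.drawMarker(im,tuple(int(x) for x in proj(s,P)[0]),(255,0,0)); s["frame"]=im; save(s,"w1")
```

```text
{'time': np.float64(2.05), 'tool_pos': array([0.4598, 0.0097, 0.2013]), 'orientation': array([-2.0020e-01, -3.1349e+00, -7.0000e-04]), 'width': np.float64(0.0033), 'ft_force': array([-1.1158,  0.6227,  0.0945])}
[[-0.992  0.127 -0.   ]
 [ 0.127  0.992  0.   ]
 [ 0.     0.    -1.   ]]
[0.39384937 0.01953563 0.34533887]
lid_plate 0.94 [253.0, 203.2, 146.2, 112.7] (326.51080322265625, 259.92010498046875) (146.0926971435547, 109.26454162597656) 0.5729387402534485 [[0.5421, -0.0658], [0.4419, -0.0463], [0.4589, 0.0753], [0.5608, 0.067]] [0.5009 0.0075 0.06  ]
unit 0.74 [224.5, 178.6, 209.2, 149.5] (327.5394592285156, 251.44952392578125) (204.0640869140625, 148.1517333984375) 0.4476141631603241 [[0.5499, -0.0935], [0.416, -0.0649], [0.4387, 0.1014], [0.5757, 0.0938]] [0.4951 0.0092 0.06  ]
[[325.82057349 238.6476342 ]] [-0.0203  0.0005  0.1404]
```

View pics/w1.png

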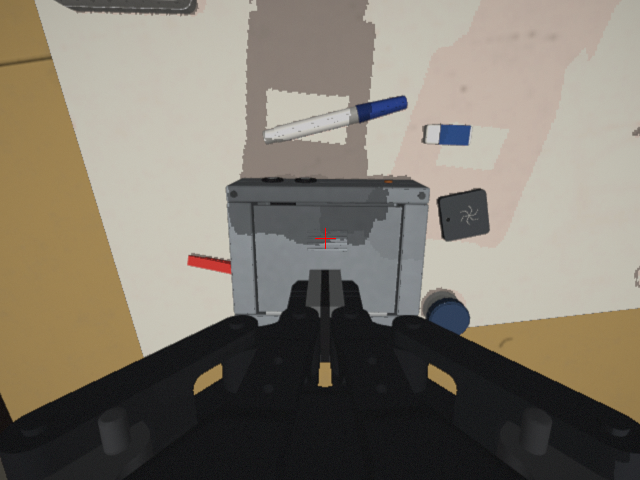

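The wrist view shows the ridge patch near (327,241), about 2 px from the projected target marker. The lid is shut and the closed fingers are aligned with the unit. I'll move down over the ridges.

drive_tool(
  rows=[
    [[-0.019, 0, 0.03], 0],
    [[-0.019, 0, 0.07], 0],
    [[-0.019, 0, 0.11], 0],
    [[-0.019, 0, 0.13], 0],
    [[-0.019, 0, 0.134], 0],
    [[-0.019, 0, 0.134], 0],
  ],
)

```text
time: 2.8
tool_pos: [0.4781, 0.0092, 0.0672]
orientation: [-0.193, -3.134, -0.0]
ft_force: [0.4, -0.1, -0.2]
width: 0.002
gripper_force: 0.0
```

drive_tool(
  rows=[
    [[0, 0, 0.003], 0],
    [[0, 0, 0.006], 0],
    [[0, 0, 0.009], 0],
    [[0, 0, 0.011], 0],
    [[0, 0, 0.011], 0],
  ],
)

```text
time: 3.3
tool_pos: [0.4794, 0.008, 0.0567]
orientation: [0.196, 3.133, 0.0]
ft_force: [0.2, 1.3, 3.3]
width: 0.001
gripper_force: 1.7
```

drive_tool(
  rows=[
    [[0, 0, 0.002], 0],
    [[0, 0, 0.003], 0],
    [[0, 0, 0.004], 0],
    [[0, 0, 0.004], 0],
  ],
)

```text
time: 3.7
tool_pos: [0.4795, 0.008, 0.0531]
orientation: [0.196, 3.133, -0.0]
ft_force: [1.5, 2.6, 11.9]
width: -0.005
gripper_force: 5.7
```

Force has jumped to 12 N, so the lid is on its stop. I'll retreat.

drive_tool(
  rows=[
    [[0, 0, -0.02], 0],
    [[0.01, 0, -0.065], 0],
    [[0.03, 0, -0.11], 0],
    [[0.05, 0, -0.15], 0],
    [[0.06, 0, -0.19], 0],
    [[0.06, 0, -0.2], 0],
    [[0.06, 0, -0.2], 0],
    [[0.06, 0, -0.2], 0],
  ],
)

```text
time: 4.5
tool_pos: [0.4184, 0.0154, 0.2512]
orientation: [-0.196, -3.133, -0.0]
ft_force: [-1.1, -0.0, 0.0]
width: -0.001
gripper_force: 0.0
```

drive_tool(
  rows=[
    [[0, 0, 0], 0],
    [[0, 0, 0], 0],
    [[0, 0, 0], 0],
    [[0, 0, 0], 0],
    [[0, 0, 0], 0],
    [[0, 0, 0], 0],
    [[0, 0, 0], 0],
    [[0, 0, 0], 0],
  ],
)

```text
time: 5.3
tool_pos: [0.419, 0.0155, 0.2524]
orientation: [0.196, 3.135, -0.0]
ft_force: [-0.0, -0.2, 0.2]
width: 0.0
gripper_force: 0.0
```

drive_tool(
  rows=[
    [[0, 0, 0], 0],
    [[0, 0, 0], 0],
    [[0, 0, 0], 0],
    [[0, 0, 0], 0],
    [[0, 0, 0], 0],
    [[0, 0, 0], 0],
    [[0, 0, 0], 0],
    [[0, 0, 0], 0],
  ],
)

```text
time: 6.1
tool_pos: [0.419, 0.0155, 0.2523]
orientation: [-0.196, -3.135, -0.0]
ft_force: [0.7, 1.4, 0.2]
width: -0.0
gripper_force: 0.0
```

Run:
```python
from h import *
s=snapshot("wrist"); 
for d in spotter.masks_of("wrist","breaker")[:2]:
    c,sz,a=cv2.minAreaRect(cv2.findNonZero(d["pixels"].astype(np.uint8))); print(d["conf"],d["rect"],ray(s,*c,.045),to_tool(ray(s,*c,.045)))
im=s["frame"].copy(); P=np.array([.486,.039,.045]); print(proj(s,P),to_tool(P),sensors.sense()["time"])
cv2.drawMarker(im,tuple(int(x) for x in proj(s,P)[0]),(255,0,0)); s["frame"]=im; save(s,"w2")
```

```text
0.84 [345.8, 249.5, 11.7, 19.7] [0.48599995 0.03933871 0.045     ] [-0.0635  0.032   0.2073]
[[352.68819085 260.0370078 ]] [-0.0635  0.0317  0.2073] 6.2
```

View pics/w2.png

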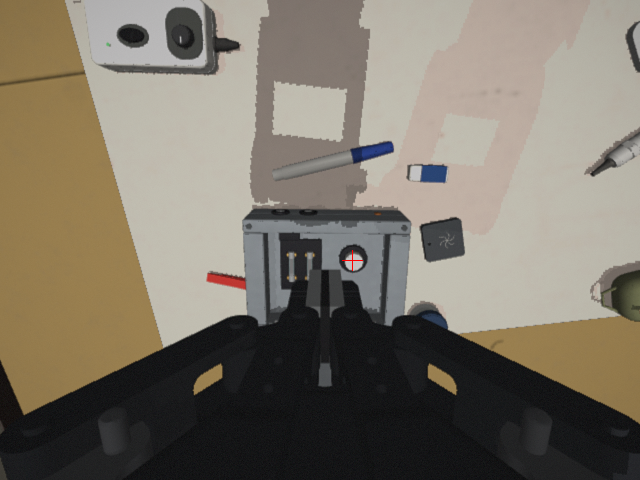

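The wrist view shows the well open, with the white button at (352,260) exactly under the marker and the fuses at (300,265). The lid stands out of view behind the fingers, so I'll wait and check it from the side.

drive_tool(
  rows=[
    [[0, 0, 0], 0],
    [[0, 0, 0], 0],
    [[0, 0, 0], 0],
    [[0, 0, 0], 0],
    [[0, 0, 0], 0],
    [[0, 0, 0], 0],
    [[0, 0, 0], 0],
    [[0, 0, 0], 0],
  ],
)

```text
time: 7.0
tool_pos: [0.419, 0.0155, 0.2523]
orientation: [0.196, 3.135, -0.0]
ft_force: [0.6, -0.5, 0.3]
width: 0.002
gripper_force: 0.0
```

Run:
```python
from h import *
s=snapshot("side")
o=np.array([.5115,.005,0]);c,n=np.cos(-.125),np.sin(-.125);U=np.array([[c,-n,0],[n,c,0],[0,0,1]])
im=cv2.cvtColor(s["frame"],cv2.COLOR_RGB2BGR)
h=np.array([.036,0,.0575]);
for th in(2.0,1.7):
  Q=[h+np.array([-np.cos(th)*.099,y,np.sin(th)*.099]) for y in(-.062,.062)]
  for p in proj(s,np.array(Q)@U.T+o): cv2.circle(im,tuple(int(x) for x in p),2,(0,0,255) if th==2 else (0,255,0),-1)
cv2.imwrite("pics/side2.png",cv2.resize(im[130:350,250:490],None,fx=2.5,fy=2.5))
```

```text
(no output)
```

View pics/side2.png

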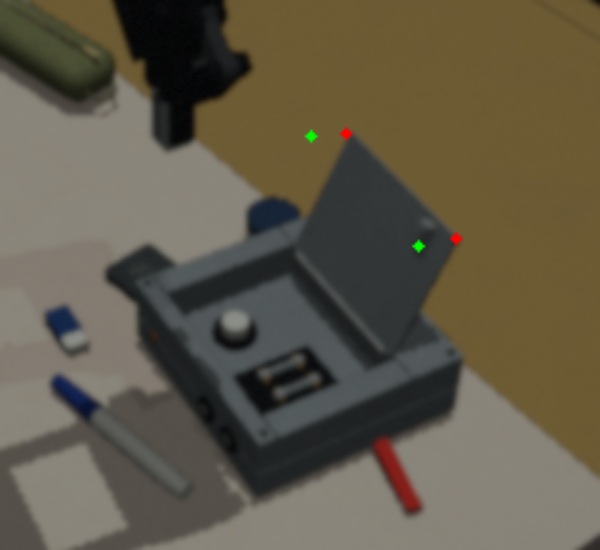

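The lid's top corners, at (350,135) and (455,240) in the crop, match the 2.0 rad markers, so it is fully open. The breaker at (235,325) is still proud. Next I'll go above the button and down.

drive_tool(
  rows=[
    [[-0.03, 0.016, 0.02], 0],
    [[-0.0635, 0.032, 0.04], 0],
    [[-0.0635, 0.032, 0.08], 0],
    [[-0.0635, 0.032, 0.12], 0],
    [[-0.0635, 0.032, 0.16], 0],
    [[-0.0635, 0.032, 0.19], 0],
    [[-0.0635, 0.032, 0.201], 0],
    [[-0.0635, 0.032, 0.201], 0],
  ],
)

```text
time: 7.85
tool_pos: [0.4853, 0.0394, 0.0501]
orientation: [-0.196, -3.132, -0.0]
ft_force: [0.0, 0.2, -1.1]
width: -0.003
gripper_force: 0.0
```

drive_tool(
  rows=[
    [[0, 0, 0.003], 0],
    [[0, 0, 0.006], 0],
    [[0, 0, 0.009], 0],
    [[0, 0, 0.012], 0],
    [[0, 0, 0.012], 0],
  ],
)

```text
time: 8.35
tool_pos: [0.4871, 0.0392, 0.0398]
orientation: [0.196, 3.133, -0.0]
ft_force: [1.6, -0.2, 1.3]
width: -0.005
gripper_force: 0.9
```

drive_tool(
  rows=[
    [[0, 0, 0.001], 0],
    [[0, 0, 0.002], 0],
    [[0, 0, 0.003], 0],
    [[0, 0, 0.003], 0],
  ],
)

```text
time: 8.75
tool_pos: [0.4869, 0.0392, 0.037]
orientation: [0.196, 3.133, -0.0]
ft_force: [1.4, -0.1, 8.1]
width: -0.002
gripper_force: 4.0
```

The button is on its stop at z = 37 mm with 8 N. I'll go straight up and then back.

drive_tool(
  rows=[
    [[0, 0, -0.02], 0],
    [[0, 0, -0.06], 0],
    [[0, 0, -0.1], 0],
    [[0.03, 0, -0.14], 0],
    [[0.06, -0.03, -0.18], 0],
    [[0.065, -0.03, -0.2], 0],
    [[0.065, -0.03, -0.2], 0],
    [[0.065, -0.03, -0.2], 0],
  ],
)

```text
time: 9.55
tool_pos: [0.4172, 0.0178, 0.2362]
orientation: [-0.197, -3.135, -0.0]
ft_force: [0.3, 0.2, 0.2]
width: -0.003
gripper_force: 0.0
```

Run:
```python
from h import *
s=snapshot("side"); im=cv2.cvtColor(s["frame"],cv2.COLOR_RGB2BGR)
cv2.imwrite("pics/side3.png",cv2.resize(im[130:350,250:490],None,fx=2.5,fy=2.5))
```

```text
(no output)
```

View pics/side3.png

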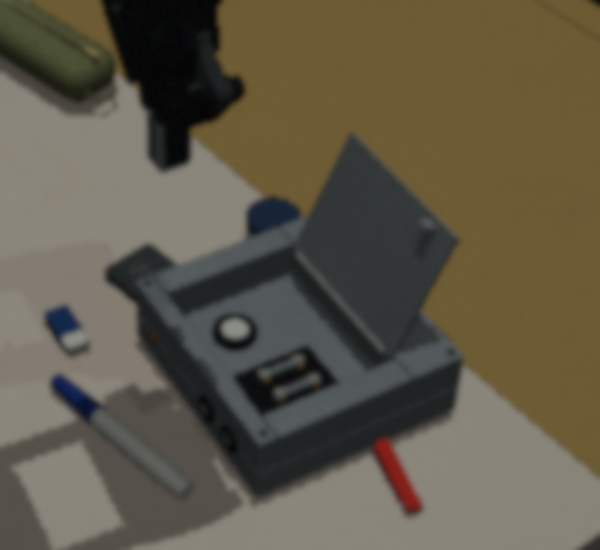

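The button at (235,330) is now flush with its collar. The lid is still fully open, nothing else has moved, and the hand is clear.

```bash
python3 -c "
from bench import job
print(job.finish_job())"
```

```text
the job is handed in; nothing more can be done
None
```

I pressed the lid's latch once and it swung fully open by itself. I then pushed the breaker button right in. The last picture showed the lid still open and nothing else moved, and the job is handed in; no verdict came back.

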